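# Load a disc carrier from its tipping cup

## Robot

A 7-joint arm with a two-finger parallel gripper is mounted at the origin on a cart in front of the work surface, level with it; the furniture and walls round the work are solid. World frame = base frame: x ahead of the robot, y to its left, z up, the work surface at z = 0. Lengths are in m, angles in rad, forces in N, time in s.
With the tool pointing down it reaches from about 0.4 to 0.85 m from the base axis. Payload 10.4 kg.
Tool frame: the origin (TCP) lies at the centre of the arm's flange, where the gripper is bolted on; the fingertips stand 182 mm ahead of it and the grasp point (between the pads) lies 164 mm ahead of it; z points along the fingers, y is the line along which they close (so a half turn about z gives the same grasp; the last joint's range is limited). The gripper opens to 87 mm and grips with 3 to 60 N. Pads are 19 mm wide; open, the fingers measure 117 mm over their backs; the gripper's body (75 mm by 190 mm) begins 51 mm behind the grasp point.
Start: joints at [1.274, 0.332, -0.065, 1.46, 0.022, 1.35, -0.088], TCP at [0.169, -0.602, 0.405] pointing down, gripper open.
Joint ranges: [-2.6, 2.6], [-0.5, 2.12], [-1.47, 1.34], [0.16, 2.42], [-1.27, 4.41], [0.06, 2.06], [-2.6, 2.6]. Speed limits (rad/s): [2.22, 2.22, 2.79, 2.79, 3.14, 3.14, 3.14].

## Interface

Orientations are given as a unit quaternion [x, y, z, w].
In Python, from bench import env gives the robot as it stands.
- The arm moves only by the tool step_arm, never from a script. Its argument "commands" is a list of rows, each a list of 2 entries, a list of its own where there are three numbers: the shift along the tool's x, y, z in m, then the turn about the tool's z in degrees. A call has 1 to 12 rows; each row shifts and turns the commanded pose from where the row before left it, along the tool's axes as they then stand; what a row does not reach is not made up. A row lasts 1/8 s, in which the tool goes at most 62.5 mm and 10.7 degrees, less where a joint would pass 70% of its speed; a pose out of reach is approached as far as the arm can. A call is refused whole if a number of a shift passes 0.0625 or a number of a turn 10.7, either way. A call with a gripper value outside its range is refused whole. "gripper" is the closure, from 0 (fully open) to 1 (shut), set as the call begins (left out, the last holds). The fingers move at their own pace and stop on an object; "force" is the grip in N (left out, the last holds). Time passes only in rows, so rows that do not move let the fingers close. It gives the time, the measured TCP pose, the force, the opening and the grip force at its end, in the units of the state.
- env.sense(): the state, without advancing time (a new reading comes with each control period).
- env.get_image(name): name is "scene" or "top" or "wrist"; returns a dict with "pixels" (420x560x3 uint8, blue, green, red), "fx", "fy", "cx", "cy" (pixels), "k1" (the pictures are not rectified: a ray, as slopes to the right and down, at radius r is drawn at 1 + k1 r^2 times it, then the intrinsics apply), "xyz" and "orientation" of the camera in the world; the wrist camera has in their place "mount" (4x4, takes a point from camera to tool coordinates, whose origin is the TCP and whose axes are the flange's). Camera axes: x right, y down, z forward; pixel columns grow to the right and rows downward; lengths in m; the calibration is good to about 2 mm. A picture is of the moment at which its call begins: read the wrist's pose just before it. There is no depth.
- env.hand_in(): hands the job in; it is judged then, once.
The state is a dict: "clock": time; "qpos": joint angles; "dq": joint speeds; "tau": joint torques, N m; "position": TCP position; "tcp_rot": TCP orientation; "force": force on the tool from outside, world axes, zero at the start; "ft_torque": the same for the moment, N m; "width": opening from 0.0 (shut) to 1.0 (fully open); "gripper_force": force on a finger pad.
Only numpy, scipy, OpenCV 4.12 (cv2) and the standard library are available. Lean on these libraries where they do the work, as an engineer would, in place of code of your own. Each camera call takes 0.05 s, during which the arm holds its last target. There are 200 camera calls.

## Task

Load the disc carrier: tip the orange cup by its black crank until all the brass discs have dropped out on the plate, then bring the cup back fully upright. Slide the discs over the plate, without picking them up, until each has dropped into a pocket of its own (draw the blue keeper bar back out of the way for this), and last push the keeper home over the pockets until it meets its stop. Leave the glass and plastic ware standing near the carrier where it is.

Things in the scene. Friction and masses are not known exactly. Their poses are not given: they have to be found in the camera images.
- fixture: the disc carrier, fixed: aluminium plate 192 (x) by 270 (y) mm, its face 12 mm over the bench, grey lip 8 mm wide round it, 6 mm higher. Origin: centre of its underside; y from the cup's end (-y) to the keeper's (+y), z up. Cup between two posts (x = +-34 mm, 76 mm high) over a steel chute 61 mm wide that ends at y = -68 mm. Disc-plate friction about 0.14
- cup (a joint): angle of the orange cup about its trunnions (axis along the fixture's x through point cup_hinge): 0 = upright, up to 2.3 rad = tipped right over towards the fixture's +y. It stays where it is left (friction about 0.06 N m). Cup 48 mm outside diameter, 40 mm inside, 32 mm high; its rim stands 84 mm above the bench when upright
- cup_hinge (a point): point on the cup's axis of turning, 68 mm above the bench, at fixture x = 0, y = -95 mm
- crank_pin (a point): a point on the black crank pin: rod 10 mm in diameter along the fixture's x, free from x = -46 to -75 mm (this point: x = -60). With the cup at angle q it is at fixture y = -95 + 45 sin(q - 1.15), z = 68 + 45 cos(q - 1.15) mm: it goes over the top. The crank arm lies at x = -42 mm
- keeper (a joint): travel of the blue keeper bar in m: 0 = drawn fully back (bar centre at fixture y = +105 mm), 0.055 = fully home against its stop over the pockets (bar centre at y = +50 mm); friction about 1 N. The bar is 166 mm (x) by 34 mm (y) by 6 mm; its underside runs 4.5 mm above the working face, over a seated disc but not over one lying on the plate
- keeper_post (a point): top of the keeper's upright black post, 12 mm in diameter, 26 mm high above the bar, at the middle of the bar; top 48.5 mm above the bench
- pocket0 (a point): centre of the mouth of a round pocket in the plate, 34 mm in diameter and 4 mm deep, at the height of the working face (12 mm above the bench), fixture x = -66 mm, y = +50 mm
- pocket1 (a point): centre of the mouth of a round pocket in the plate, 34 mm in diameter and 4 mm deep, at the height of the working face (12 mm above the bench), fixture x = -22 mm, y = +50 mm
- pocket2 (a point): centre of the mouth of a round pocket in the plate, 34 mm in diameter and 4 mm deep, at the height of the working face (12 mm above the bench), fixture x = 22 mm, y = +50 mm
- pocket3 (a point): centre of the mouth of a round pocket in the plate, 34 mm in diameter and 4 mm deep, at the height of the working face (12 mm above the bench), fixture x = 66 mm, y = +50 mm
- disc0_center (a point): centre of a brass disc, 30 mm in diameter and 6.5 mm thick, about 36 g; starts in the cup (3 or 4 discs, an absent one gives None). Lying on the plate its centre is 15 mm above the bench, seated in a pocket 11 mm, and the disc then stands 2.5 mm proud
- disc1_center (a point): centre of a brass disc, 30 mm in diameter and 6.5 mm thick, about 36 g; starts in the cup (3 or 4 discs, an absent one gives None). Lying on the plate its centre is 15 mm above the bench, seated in a pocket 11 mm, and the disc then stands 2.5 mm proud
- disc2_center (a point): centre of a brass disc, 30 mm in diameter and 6.5 mm thick, about 36 g; starts in the cup (3 or 4 discs, an absent one gives None). Lying on the plate its centre is 15 mm above the bench, seated in a pocket 11 mm, and the disc then stands 2.5 mm proud
- disc3_center (a point): centre of a brass disc, 30 mm in diameter and 6.5 mm thick, about 36 g; starts in the cup (3 or 4 discs, an absent one gives None). Lying on the plate its centre is 15 mm above the bench, seated in a pocket 11 mm, and the disc then stands 2.5 mm proud
- case_corner (a point): upper corner, nearest to the robot and the carrier, of the tall dark computer case that stands fixed to the left of the carrier: 325 mm high, it reaches from here about 40 cm away from the robot and 19 cm to the left; swing the arm round in front of it
- vial: bystander: small clear vial with white cap, 25 mm diameter, 48 mm high, standing behind the carrier; origin at its foot
- small_beaker: bystander: glass beaker 38 mm diameter, 48 mm high, behind the carrier; origin at its foot
- dish: bystander: covered clear dish, 63 mm diameter, 15 mm high, behind the carrier; origin at its foot

How it is judged:
On the way, in this order (a step that is already met when the one before it is completed fails the run):
1. the cup is tipped over and every disc has dropped out of it on to the plate (value of joint cup above 1.5 rad and z of each of disc0_center, disc1_center, disc2_center, disc3_center in the frame of fixture below 0.036 m), for 0.2 s.
2. the cup is upright again (value of joint cup below 0.12 rad), for 0.2 s.
3. every disc lies seated in a pocket (((horizontal distance between disc0_center and pocket0 below 0.0045 m and z of disc0_center in the frame of fixture below 0.0135 m) or (horizontal distance between disc0_center and pocket1 below 0.0045 m and z of disc0_center in the frame of fixture below 0.0135 m) or (horizontal distance between disc0_center and pocket2 below 0.0045 m and z of disc0_center in the frame of fixture below 0.0135 m) or (horizontal distance between disc0_center and pocket3 below 0.0045 m and z of disc0_center in the frame of fixture below 0.0135 m)) and ((horizontal distance between disc1_center and pocket0 below 0.0045 m and z of disc1_center in the frame of fixture below 0.0135 m) or (horizontal distance between disc1_center and pocket1 below 0.0045 m and z of disc1_center in the frame of fixture below 0.0135 m) or (horizontal distance between disc1_center and pocket2 below 0.0045 m and z of disc1_center in the frame of fixture below 0.0135 m) or (horizontal distance between disc1_center and pocket3 below 0.0045 m and z of disc1_center in the frame of fixture below 0.0135 m)) and ((horizontal distance between disc2_center and pocket0 below 0.0045 m and z of disc2_center in the frame of fixture below 0.0135 m) or (horizontal distance between disc2_center and pocket1 below 0.0045 m and z of disc2_center in the frame of fixture below 0.0135 m) or (horizontal distance between disc2_center and pocket2 below 0.0045 m and z of disc2_center in the frame of fixture below 0.0135 m) or (horizontal distance between disc2_center and pocket3 below 0.0045 m and z of disc2_center in the frame of fixture below 0.0135 m)) and ((horizontal distance between disc3_center and pocket0 below 0.0045 m and z of disc3_center in the frame of fixture below 0.0135 m) or (horizontal distance between disc3_center and pocket1 below 0.0045 m and z of disc3_center in the frame of fixture below 0.0135 m) or (horizontal distance between disc3_center and pocket2 below 0.0045 m and z of disc3_center in the frame of fixture below 0.0135 m) or (horizontal distance between disc3_center and pocket3 below 0.0045 m and z of disc3_center in the frame of fixture below 0.0135 m))), for 0.2 s.
4. the keeper is home over the discs (value of joint keeper above 0.052 m), for 0.2 s.
At the end, for the whole second after the job is handed in: every disc present lies at rest in a pocket (centre within 4.5 mm of the pocket's centre and no more than 13.5 mm above the fixture's underside), the cup is upright (below 0.12 rad), the keeper is home (beyond 0.052 m) (all of step 3 and value of joint cup below 0.12 rad and value of joint keeper above 0.052 m and linear speed of each of disc0, disc1, disc2, disc3 below 0.02 m/s); the robot touches nothing.
It fails at once if a disc is lifted more than 25 mm off the plate by the fingers ((z of disc0_center in the frame of fixture above 0.0405 m and contact force between the fingers and disc0 above 0.5 N) or (z of disc1_center in the frame of fixture above 0.0405 m and contact force between the fingers and disc1 above 0.5 N) or (z of disc2_center in the frame of fixture above 0.0405 m and contact force between the fingers and disc2 above 0.5 N) or (z of disc3_center in the frame of fixture above 0.0405 m and contact force between the fingers and disc3 above 0.5 N)).
It fails at once if the vial, beaker or dish behind the carrier is moved by more than 30 mm (distance of any of vial, small_beaker, dish from where it was at the start of the episode above 0.03 m).
Of disc0, disc1, disc2, disc3 only 3 to 4 are there at a start; the rules pass over those that are not, and their reading is None.
At some moment in a run one of disc0, disc1, disc2, disc3 may be knocked a few centimetres aside while the robot is not near it.
Once in a run the grip may slacken for a moment while it holds something.
It also fails if it takes over 210 s, if anything falls off the work surface, if the arm or the gripper's body presses on something with over 40 N, if the wrist force passes 120 N, or if a joint passes its speed limit or range.

## Working session

There is one attempt and no reset: what is moved stays moved. The work goes in short steps, Python scripts to look and compute and a tool call to move; the robot and the scene stay as the last step left them, time stands still between calls to the robot, and variables do not carry over. Pictures are saved under pics/ and viewed, at most 14 in all, crops included, and the job is handed in when it is done.

Besides the shell and the picture viewer there is one more tool, called after "Call:" as a command line: name --argument value ..., lists and objects as JSON in quotes. step_arm: Moves the arm, as the interface text tells. Its arguments: {"type":"object","properties":{"commands":{"type":"array"},"gripper":{"type":"number"},"force":{"type":"number"}},"required":["commands"]}

```bash
ls; mkdir -p pics; cat > h.py <<'E'
import numpy as np,cv2
from scipy.spatial.transform import Rotation as R
from bench import env
def shot(name,fn=None):
    s=env.sense(); im=env.get_image(name)
    if name=="wrist":
        T=np.eye(4);T[:3,:3]=R.from_quat(s["tcp_rot"]).as_matrix();T[:3,3]=s["position"];M=T@np.array(im["mount"])
        im["Rm"],im["t"]=M[:3,:3],M[:3,3]
    else:
        im["Rm"]=R.from_quat(im["orientation"]).as_matrix();im["t"]=np.array(im["xyz"])
    im["pixels"]=np.ascontiguousarray(im["pixels"])
    if fn: cv2.imwrite("pics/"+fn,im["pixels"])
    return im
def ray(im,u,v):
    d=np.array([(u-im["cx"])/im["fx"],(v-im["cy"])/im["fy"]]);x=d.copy()
    for _ in range(20): x=d/(1+im["k1"]*(x@x))
    return im["t"],im["Rm"]@np.array([x[0],x[1],1])
def onz(im,u,v,z):
    o,d=ray(im,u,v);return o+d*(z-o[2])/d[2]
def proj(im,p):
    q=im["Rm"].T@(np.array(p)-im["t"]);x=q[:2]/q[2];x=x*(1+im["k1"]*(x@x))
    return np.array([x[0]*im["fx"]+im["cx"],x[1]*im["fy"]+im["cy"]])
E
python3 - <<'E'
from h import *
np.set_printoptions(precision=4,suppress=True)
print(env.sense())
for n in ["scene","top"]:
    im=shot(n,n+"0.png");print(n,im["t"],im["Rm"],im["fx"],im["k1"])
E
```

```text
pics
{'clock': 0.0, 'qpos': array([ 1.2744,  0.3329, -0.0647,  1.4609,  0.0216,  1.3499, -0.0885]), 'dq': array([ 0.0008,  0.0012, -0.0013,  0.0009,  0.0013,  0.0003, -0.0004]), 'tau': array([ -0.0004, -62.3267,   0.0243, -38.9897,  -0.0614,   0.04  ,
         0.0002]), 'position': array([ 0.169 , -0.6016,  0.4039]), 'tcp_rot': array([ 0.9906,  0.1365, -0.0001, -0.0007]), 'force': array([-0.5398,  0.1871, -0.6538]), 'ft_torque': array([0.0471, 0.0259, 0.035 ]), 'gripper_force': 0.0, 'width': 0.9985374533315975}
scene [ 1.3452 -0.603   0.7649] [[ 0.6     0.3956 -0.6953]
 [ 0.7997 -0.3222  0.5067]
 [-0.0236 -0.8601 -0.5097]] 446.3258205628871 0.023035900066010615
top [ 0.4725 -0.0324  1.4391] [[ 0.0277 -0.9948  0.0978]
 [-0.9996 -0.0277  0.0013]
 [ 0.0014 -0.0978 -0.9952]] 526.9859880881809 -0.09449529934933872
```

View pics/top0.png

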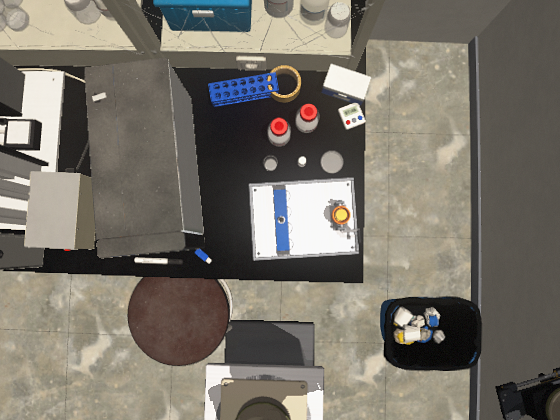

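View pics/scene0.png

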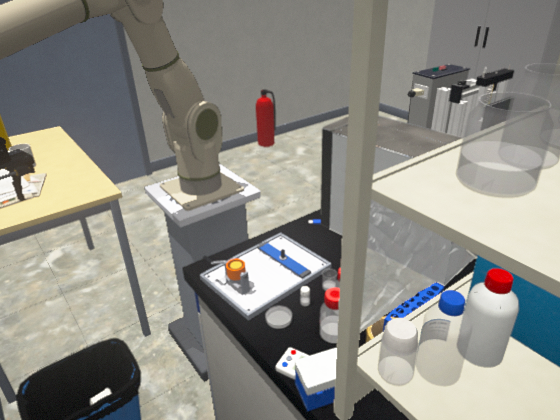

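```bash
python3 - <<'E'
from h import *
np.set_printoptions(precision=4,suppress=True)
im=shot("top");a=im["pixels"]
for p in [(250,183),(354,178),(358,252),(254,260)]: print(p,onz(im,*p,.018))
hsv=cv2.cvtColor(a,cv2.COLOR_BGR2HSV)
def blob(m,x0,y0,x1,y1):
    k=np.zeros_like(m);k[y0:y1,x0:x1]=m[y0:y1,x0:x1];v,u=np.nonzero(k);return np.c_[u,v].astype(np.float32)
w=cv2.inRange(hsv,(0,0,110),(180,60,255))
p=blob(w,240,172,366,268)
r=cv2.minAreaRect(p);print(r);c=cv2.boxPoints(r);q=np.array([onz(im,*x,.018) for x in c]);print(q,np.linalg.norm(np.roll(q,1,0)-q,axis=1),q.mean(0))
b=blob(cv2.inRange(hsv,(95,120,50),(125,255,255)),240,172,366,268);r=cv2.minAreaRect(b);print(r)
q=np.array([onz(im,*x,.0225) for x in cv2.boxPoints(r)]);print(q,q.mean(0))
o=blob(cv2.inRange(hsv,(5,150,80),(25,255,255)),240,172,366,268);print(len(o),(cv2.minEnclosingCircle(o)));print(onz(im,*cv2.minEnclosingCircle(o)[0],.084))
cv2.imwrite("pics/topc.png",cv2.resize(a[130:275,235:375],None,fx=4,fy=4,interpolation=cv2.INTER_CUBIC))
# case corner
for p in [(97,257),(203,232),(193,240)]: print(p,onz(im,*p,.325),onz(im,*p,0))
E
```

```text
(250, 183) [0.643  0.0554 0.018 ]
(354, 178) [ 0.6647 -0.2271  0.018 ]
(358, 252) [ 0.4643 -0.241   0.018 ]
(254, 260) [0.4355 0.0379 0.018 ]
((307.0, 219.5), (95.0, 116.0), 90.0)
[[ 0.6731  0.0592  0.018 ]
 [ 0.682  -0.257   0.018 ]
 [ 0.4247 -0.2605  0.018 ]
 [ 0.4164  0.0507  0.018 ]] [0.2568 0.3164 0.2574 0.3113] [ 0.5491 -0.1019  0.018 ]
((280.9591369628906, 219.84629821777344), (60.44456100463867, 11.789496421813965), 86.42366790771484)
[[ 0.625  -0.0082  0.0225]
 [ 0.6279 -0.0399  0.0225]
 [ 0.4658 -0.0544  0.0225]
 [ 0.463  -0.023   0.0225]] [ 0.5454 -0.0314  0.0225]
142 ((340.5, 214.5), 8.860122680664062)
[ 0.5599 -0.1845  0.084 ]
(97, 257) [0.439  0.3573 0.325 ] [0.4292 0.4709 0.    ]
(203, 232) [0.4992 0.1325 0.325 ] [0.5069 0.1806 0.    ]
(193, 240) [0.4816 0.153  0.325 ] [0.4843 0.2071 0.    ]
```

View pics/topc.png

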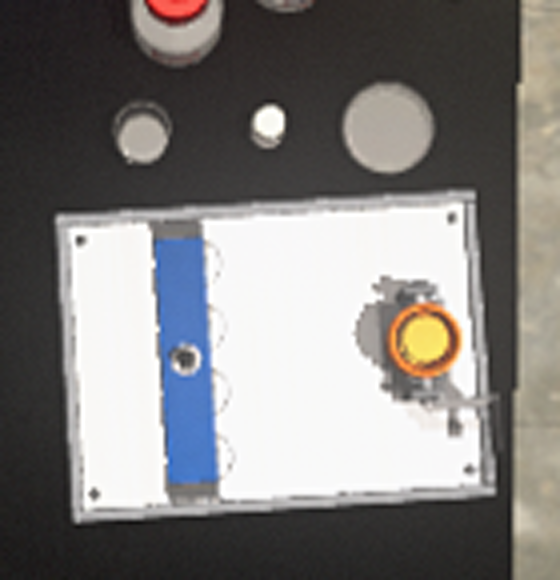

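Call:
step_arm --commands '[[[0.039,-0.032,0],0],[[0.039,-0.032,0],0],[[0.039,-0.032,0],0],[[0.039,-0.032,0],0],[[0.039,-0.032,0],0],[[0.039,-0.032,0],0],[[0.039,-0.032,0],0],[[0.039,-0.032,0],0],[[0.039,-0.032,0],0],[[0.039,-0.032,0],0],[[0.039,-0.032,0],0],[[0.039,-0.032,0],10.5]]'

```text
clock: 1.65
position: [0.5148, -0.1066, 0.4047]
tcp_rot: [0.999, 0.049, 0.0, 0.0]
force: [0.8, -0.8, -0.2]
width: 1.002
gripper_force: 0.0
```

Call:
step_arm --commands '[[[0,0,0],0],[[0,0,0],0]]' --gripper 0.82

```text
clock: 1.9
position: [0.5139, -0.1085, 0.4044]
tcp_rot: [0.999, 0.051, -0.0, 0.0]
force: [-0.8, -0.0, -0.1]
width: 0.855
gripper_force: 0.0
```

```bash
python3 - <<'E'
from h import *
np.set_printoptions(precision=4,suppress=True)
s=env.sense();print(s["position"],R.from_quat(s["tcp_rot"]).as_matrix(),s["width"])
im=shot("wrist","w0.png");print(im["mount"],im["t"],im["Rm"],im["fx"])
E
```

```text
[ 0.5139 -0.1085  0.4044] [[ 0.9947  0.1028 -0.0008]
 [ 0.1028 -0.9947 -0.0003]
 [-0.0008  0.0002 -1.    ]] 0.855111754860674
[[-0.0007 -0.9558 -0.2939  0.0797]
 [ 1.     -0.0011  0.0012 -0.0002]
 [-0.0014 -0.2939  0.9558  0.02  ]
 [ 0.      0.      0.      1.    ]] [ 0.5931 -0.1001  0.3844] [[ 0.1021 -0.9506 -0.293 ]
 [-0.9948 -0.0971 -0.0316]
 [ 0.0016  0.2947 -0.9556]] 315.2116102883857
```

View pics/w0.png

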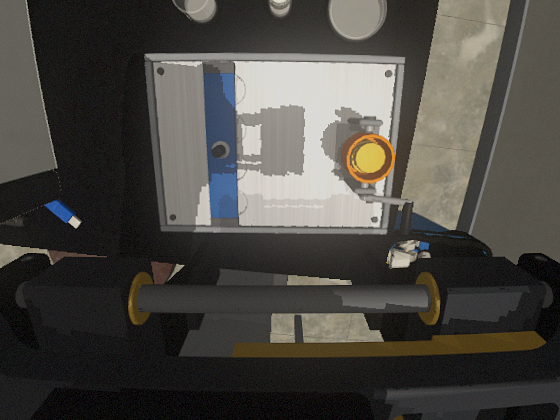

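```bash
python3 - <<'E'
from h import *
np.set_printoptions(precision=4,suppress=True)
im=shot("wrist");a=im["pixels"];hsv=cv2.cvtColor(a,cv2.COLOR_BGR2HSV)
def cnt(lo,hi,x0,y0,x1,y1):
    m=cv2.inRange(hsv,lo,hi);k=np.zeros_like(m);k[y0:y1,x0:x1]=m[y0:y1,x0:x1]
    return max(cv2.findContours(k,0,1)[0],key=cv2.contourArea)
b=cnt((95,100,30),(125,255,255),190,50,250,240)
g=np.array([onz(im,*p[0],.0225)[:2] for p in b],np.float32)
r=cv2.minAreaRect(g);print("bar",r)
o=cnt((3,150,80),(30,255,255),320,120,410,200)
g=np.array([onz(im,*p[0],.084)[:2] for p in o],np.float32);print("cup",cv2.minEnclosingCircle(g),cv2.minAreaRect(g))
for z in (.012,.018):
  for p in [(147,57),(405,57),(388,232),(160,232)]: print("corner",z,onz(im,*p,z)[:2])
for p in [(162,71),(389,72),(375,219),(173,217)]: print("screw",onz(im,*p,.012)[:2])
print("post",onz(im,220,149,.0485)); print("pin", onz(im,408,218,.0864),onz(im,408,203,.0864),onz(im,408,230,.0864))
cv2.imwrite("pics/w0c.png",cv2.resize(a[90:250,320:480],None,fx=4,fy=3.75,interpolation=cv2.INTER_CUBIC))
E
```

```text
bar ((0.5436225533485413, -0.033838581293821335), (0.16399651765823364, 0.03306136652827263), 5.120940685272217)
cup ((0.557564914226532, -0.1877148300409317), 0.02386264130473137) ((0.5575932264328003, -0.18811635673046112), (0.0462048165500164, 0.046663813292980194), 6.315484523773193)
corner 0.012 [0.6367 0.0553]
corner 0.012 [ 0.6651 -0.2291]
corner 0.012 [ 0.4588 -0.2492]
corner 0.012 [0.4295 0.0414]
corner 0.018 [0.636  0.0528]
corner 0.018 [ 0.6639 -0.2271]
corner 0.018 [ 0.461  -0.2468]
corner 0.018 [0.4321 0.0391]
screw [0.6232 0.0381]
screw [ 0.6473 -0.214 ]
screw [ 0.4746 -0.2291]
screw [0.4517 0.0244]
post [ 0.5472 -0.0381  0.0485]
pin [ 0.5026 -0.2371  0.0864] [ 0.5182 -0.2336  0.0864] [ 0.4898 -0.2399  0.0864]
```

View pics/w0c.png

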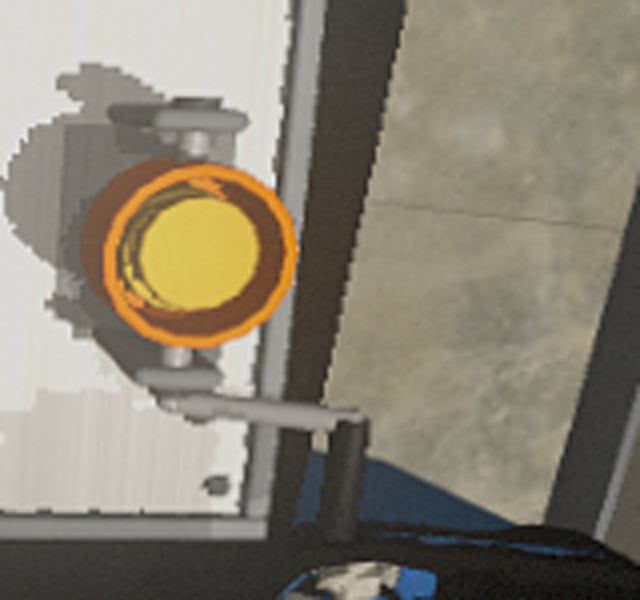

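Call:
step_arm --commands '[[[-0.0045,0.0209,0],0.7],[[-0.0045,0.0209,0],0],[[-0.0045,0.0209,0],0],[[-0.0045,0.0209,0],0],[[-0.0045,0.0209,0],0],[[-0.0045,0.0209,0],0],[[0,0,0],0],[[0,0,0.025],0],[[0,0,0.025],0],[[0,0,0.02],0],[[0,0,0.02],0],[[0,0,0],0]]'

```text
clock: 3.5
position: [0.4984, -0.2346, 0.3136]
tcp_rot: [0.999, 0.045, -0.001, -0.001]
force: [-0.9, -0.0, 0.9]
width: 0.178
gripper_force: 0.0
```

```bash
python3 - <<'E'
from h import *
np.set_printoptions(precision=4,suppress=True)
s=env.sense();print(s["position"],R.from_quat(s["tcp_rot"]).as_euler("xyz",degrees=True),s["width"],s["force"])
im=shot("wrist","w1.png")
E
```

```text
[ 0.4984 -0.2346  0.3136] [-179.9018    0.1221    5.1845] 0.17832667367521207 [-0.8648 -0.0223  0.8916]
```

View pics/w1.png

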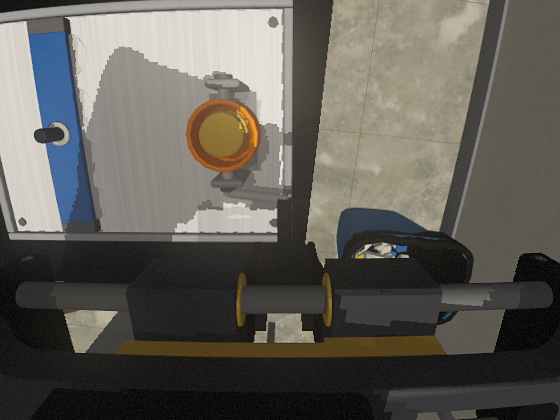

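Call:
step_arm --commands '[[[0.0015,0.0015,0],0],[[0,0,0],0],[[0,0,0.015],0],[[0,0,0.015],0],[[0,0,0.015],0],[[0,0,0.015],0],[[0,0,0.003],0],[[0,0,0],0]]' --gripper 0.74 --force 5

```text
clock: 4.55
position: [0.5004, -0.2368, 0.2517]
tcp_rot: [0.999, 0.045, -0.0, -0.0]
force: [0.0, 0.5, 0.9]
width: 0.261
gripper_force: 0.0
```

Call:
step_arm --commands '[[[0,0,0],0],[[0,0,0],0],[[0,0,0],0],[[0,0,0],0]]' --gripper 0.95

```text
clock: 5.05
position: [0.5006, -0.2349, 0.2521]
tcp_rot: [0.999, 0.046, -0.0, -0.001]
force: [-1.9, 8.1, 4.2]
width: 0.109
gripper_force: 5.0
```

Call:
step_arm --commands '[[[0,-0.002,-0.004],0],[[0,-0.0024,-0.0038],0],[[0,-0.0028,-0.0035],0],[[0,-0.0031,-0.0032],0],[[0,-0.0034,-0.0029],0],[[0,-0.0037,-0.0025],0],[[0,-0.004,-0.0022],0],[[0,-0.0041,-0.0017],0],[[0,-0.0043,-0.0013],0],[[0,-0.0044,-0.0009],0],[[0,-0.0045,-0.0004],0],[[0,-0.0045,0],0]]'

```text
clock: 6.55
position: [0.4966, -0.1931, 0.2781]
tcp_rot: [0.999, 0.045, 0.0, -0.0]
force: [2.2, -1.1, 1.4]
width: 0.114
gripper_force: 5.0
```

Call:
step_arm --commands '[[[0,-0.0045,0.0004],0],[[0,-0.0044,0.0009],0],[[0,-0.0043,0.0013],0],[[0,-0.0041,0.0017],0],[[0,-0.004,0.0022],0],[[0,-0.0037,0.0025],0],[[0,-0.0034,0.0029],0],[[0,-0.0031,0.0032],0],[[0,-0.0028,0.0035],0],[[0,-0.0024,0.0038],0],[[0,0,0],0],[[0,0,0],0]]'

```text
clock: 8.05
position: [0.4931, -0.1569, 0.2555]
tcp_rot: [0.999, 0.045, -0.0, -0.0]
force: [-0.3, 0.8, -0.8]
width: 0.111
gripper_force: 5.0
```

```bash
python3 - <<'E'
from h import *
a=shot("top")["pixels"];b=shot("wrist")["pixels"]
c=cv2.resize(a[170:275,235:375],(560,420),interpolation=cv2.INTER_CUBIC)
cv2.imwrite("pics/t2.png",np.hstack([c[:,:],cv2.resize(b,(240,180))[0:180].repeat(1,0) if 0 else np.vstack([cv2.resize(b,(240,180)),np.zeros((240,240,3),np.uint8)])]))
E
```

```text
(no output)
```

View pics/t2.png

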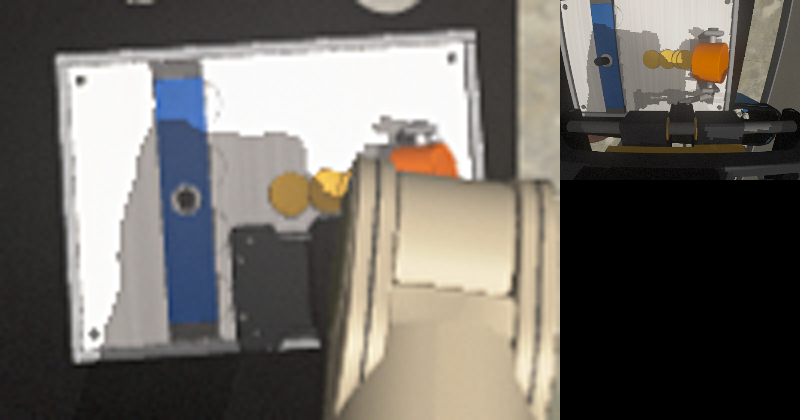

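```bash
python3 - <<'E'
from h import *
im=shot("wrist");b=im["pixels"]
cv2.imwrite("pics/w3.png",cv2.resize(b[70:230,150:420],(800,474),interpolation=cv2.INTER_CUBIC))
for p in [(190,137)]:print(onz(im,*p,.0185))
E
```

```text
[ 0.54986233 -0.0877399   0.0185    ]
```

View pics/w3.png

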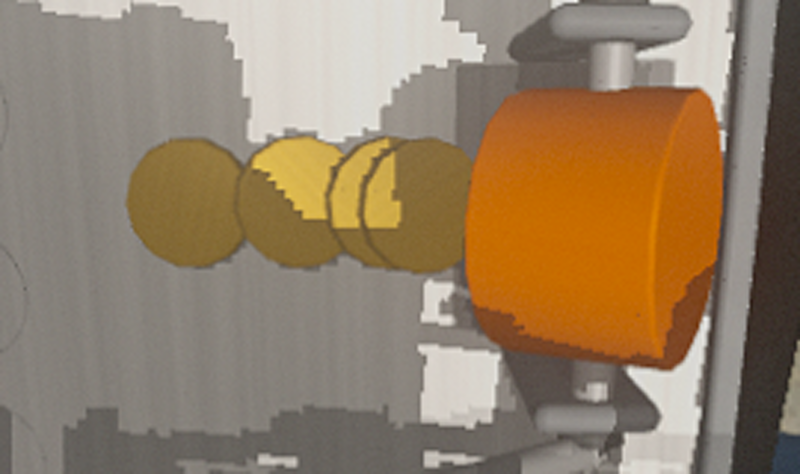

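Call:
step_arm --commands '[[[0,-0.001,0.0025],0],[[0,0,0],0],[[0,0.001,-0.0025],0],[[0,-0.001,0.0025],0],[[0,0.001,-0.0025],0],[[0,0,0],0]]'

```text
clock: 8.95
position: [0.4932, -0.1576, 0.2559]
tcp_rot: [0.999, 0.044, 0.0, 0.0]
force: [0.9, -2.1, -1.0]
width: 0.107
gripper_force: 5.0
```

Call:
step_arm --commands '[[[0,0.0024,-0.0038],0],[[0,0.0028,-0.0035],0],[[0,0.0031,-0.0032],0],[[0,0.0034,-0.0029],0],[[0,0.0037,-0.0025],0],[[0,0.004,-0.0022],0],[[0,0.0041,-0.0017],0],[[0,0.0043,-0.0013],0],[[0,0.0044,-0.0009],0],[[0,0.0045,-0.0004],0],[[0,0.0045,0],0]]'

```text
clock: 10.32
position: [0.4971, -0.1985, 0.2784]
tcp_rot: [0.999, 0.045, 0.0, 0.0]
force: [0.3, 2.2, 0.7]
width: 0.11
gripper_force: 5.0
```

Call:
step_arm --commands '[[[0,0.0045,0.0004],0],[[0,0.0044,0.0009],0],[[0,0.0043,0.0013],0],[[0,0.0041,0.0017],0],[[0,0.004,0.0022],0],[[0,0.0037,0.0025],0],[[0,0.0034,0.0029],0],[[0,0.0031,0.0032],0],[[0,0.0028,0.0035],0],[[0,0.0024,0.0038],0],[[0,0.002,0.004],0],[[0,0,0],0]]'

```text
clock: 11.82
position: [0.5003, -0.2352, 0.251]
tcp_rot: [0.999, 0.045, -0.001, -0.001]
force: [-1.0, 10.0, -0.2]
width: 0.114
gripper_force: 5.0
```

Call:
step_arm --commands '[[[0,0,0],0],[[0,0,0],0],[[0,0,0],0],[[0,0,-0.02],0],[[0,0,-0.025],0],[[0,0,-0.025],0],[[0,0,-0.025],0],[[0,0,-0.025],0],[[0,-0.03,-0.025],0],[[0,-0.03,0],0],[[0,-0.03,0],0],[[0,-0.03,0],0]]' --gripper 0.74

```text
clock: 13.32
position: [0.4894, -0.1167, 0.397]
tcp_rot: [0.999, 0.044, 0.0, 0.0]
force: [0.3, -0.5, -0.5]
width: 0.263
gripper_force: 0.0
```

Call:
step_arm --commands '[[[0,0,0],0],[[0,0,0],0]]'

```text
clock: 13.58
position: [0.4895, -0.1181, 0.3969]
tcp_rot: [0.999, 0.044, 0.0, 0.0]
force: [0.0, 0.0, 0.3]
width: 0.259
gripper_force: 0.0
```

```bash
python3 - <<'E'
from h import *
np.set_printoptions(precision=4,suppress=True)
im=shot("wrist","w4.png");b=im["pixels"]
print(env.sense()["position"])
cv2.imwrite("pics/w4.png",cv2.resize(b[40:250,130:430],(800,560),interpolation=cv2.INTER_CUBIC))
hsv=cv2.cvtColor(b,cv2.COLOR_BGR2HSV);m=cv2.inRange(hsv,(18,90,40),(32,255,255))
for c in cv2.findContours(m,0,1)[0]:
    if cv2.contourArea(c)>60: x=cv2.minEnclosingCircle(c);print(x,cv2.contourArea(c),onz(im,*x[0],.0185))
E
```

```text
[ 0.4895 -0.1184  0.3967]
((294.0, 353.5), 165.00086975097656) 4998.0 [ 0.2446 -0.1549  0.0185]
((338.5, 299.5), 26.617761611938477) 320.0 [ 0.3383 -0.2046  0.0185]
((228.5, 299.5), 26.617761611938477) 321.5 [ 0.3258 -0.06    0.0185]
((359.5, 131.0), 18.607892990112305) 682.5 [ 0.5551 -0.1979  0.0185]
((299.0186767578125, 126.13458251953125), 36.34593200683594) 1576.0 [ 0.5541 -0.13    0.0185]
```

View pics/w4.png

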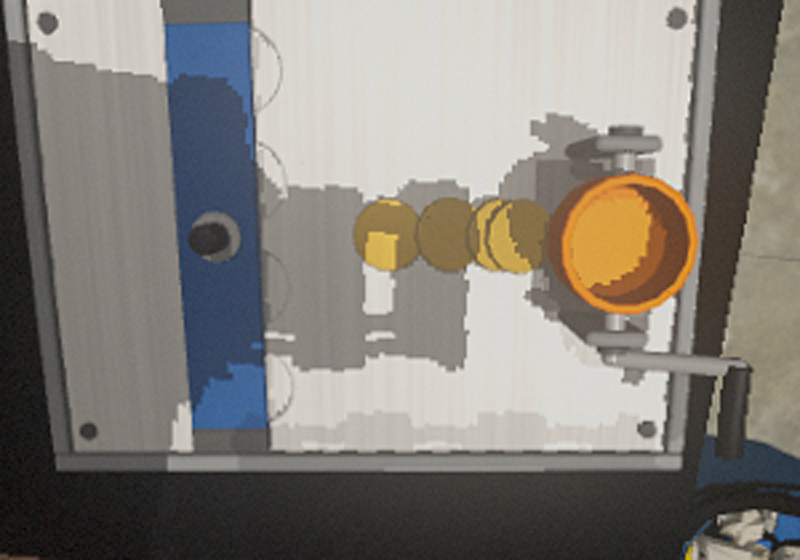

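Call:
step_arm --commands '[[[0.0155,-0.0198,0],0],[[0.0155,-0.0198,0],0],[[0.0155,-0.0198,0],0],[[0.0153,-0.0198,0.015],0],[[0,0,0.025],0],[[0,0,0.025],0],[[0,0,0.025],0],[[0,0,0.025],0],[[0,0,0.02],0],[[0,0,0],0],[[0,0,0],0]]' --gripper 0.62

```text
clock: 15.0
position: [0.5445, -0.0334, 0.2625]
tcp_rot: [0.999, 0.044, 0.0, 0.0]
force: [-0.2, -0.8, 0.5]
width: 0.379
gripper_force: 0.0
```

```bash
python3 - <<'E'
from h import *
np.set_printoptions(precision=4,suppress=True)
im=shot("wrist","w5.png");b=im["pixels"]
s=env.sense();print(s["position"],s["width"])
g=s["position"]+np.array([0,0,-.164]);print(proj(im,g),proj(im,[.5435,-.0337,.0485]))
E
```

```text
[ 0.5445 -0.0333  0.2627] 0.3796254399686855
[283.4546 273.3698] [283.9215 237.527 ]
```

View pics/w5.png

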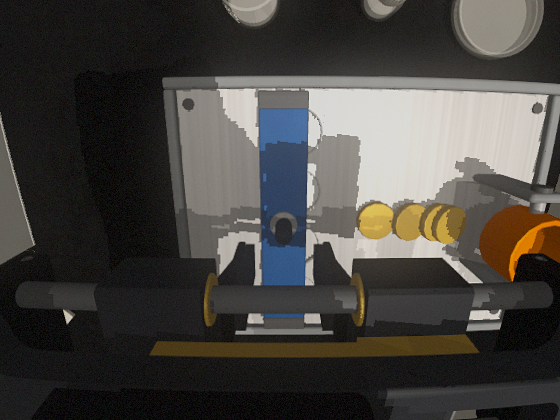

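Call:
step_arm --commands '[[[0,0,0.018],0],[[0,0,0.018],0],[[0,0,0.015],0],[[0,0,0.002],0],[[0,0,0],0]]'

```text
clock: 15.68
position: [0.5442, -0.0328, 0.2087]
tcp_rot: [0.999, 0.045, -0.0, -0.0]
force: [0.2, 0.6, 0.2]
width: 0.38
gripper_force: 0.0
```

Call:
step_arm --commands '[[[0,-0.007,0],0],[[0,-0.006,0],0],[[0,-0.006,0],0],[[0,-0.006,0],0],[[0,-0.006,0],0],[[0,-0.006,0],0],[[0,-0.006,0],0],[[0,-0.006,0],0],[[0,-0.004,0],0],[[0,-0.003,0],0],[[0,0,0],0]]'

```text
clock: 17.05
position: [0.5391, 0.0224, 0.2087]
tcp_rot: [0.999, 0.044, -0.0, 0.0]
force: [0.3, -3.6, -0.0]
width: 0.386
gripper_force: 1.7
```

Call:
step_arm --commands '[[[0,-0.0015,0],0],[[0,-0.0015,0],0],[[0,0,0],0]]'

```text
clock: 17.42
position: [0.539, 0.0238, 0.2087]
tcp_rot: [0.999, 0.044, 0.0, 0.001]
force: [1.1, -10.0, -0.3]
width: 0.402
gripper_force: 5.0
```

Call:
step_arm --commands '[[[0,0.006,0],0],[[0,0.006,0],0],[[0,0,-0.02],0],[[0,0,-0.03],0],[[0,0,-0.03],0],[[-0.01,0.018,-0.03],0],[[-0.01,0.018,-0.03],0],[[-0.01,0.018,-0.03],0],[[-0.01,0.018,-0.02],0],[[-0.01,0.018,0],0],[[-0.01,0.018,0],0],[[0,0,0],0]]'

```text
clock: 18.92
position: [0.4893, -0.0996, 0.3999]
tcp_rot: [0.999, 0.044, 0.0, 0.0]
force: [0.1, 0.1, -0.1]
width: 0.378
gripper_force: 0.0
```

Call:
step_arm --commands '[[[0,0,0],0],[[0,0,0],0]]'

```text
clock: 19.18
position: [0.49, -0.0979, 0.399]
tcp_rot: [0.999, 0.046, 0.0, -0.0]
force: [-0.1, 0.0, -0.0]
width: 0.379
gripper_force: 0.0
```

```bash
python3 - <<'E'
from h import *
np.set_printoptions(precision=4,suppress=True)
im=shot("wrist","w6.png");b=im["pixels"]
print(env.sense()["position"],env.sense()["tcp_rot"])
O=np.array([.549,-.0945]);c,s=np.cos(np.radians(5.2)),np.sin(np.radians(5.2));F=np.array([[c,-s],[s,c]])
for x in(-.066,-.022,.022,.066):
    w=O+F@[x,.05];print("pocket pred",w,proj(im,[*w,.012]))
cv2.imwrite("pics/w6.png",cv2.resize(b[40:250,130:430],(800,560),interpolation=cv2.INTER_CUBIC))
E
```

```text
[ 0.49   -0.098   0.3989] [ 0.999   0.0454  0.0001 -0.0001]
pocket pred [ 0.4787 -0.0507] [243.4051 186.2023]
pocket pred [ 0.5226 -0.0467] [242.0516 149.16  ]
pocket pred [ 0.5664 -0.0427] [240.7035 109.7935]
pocket pred [ 0.6102 -0.0387] [239.3863  68.1988]
```

View pics/w6.png

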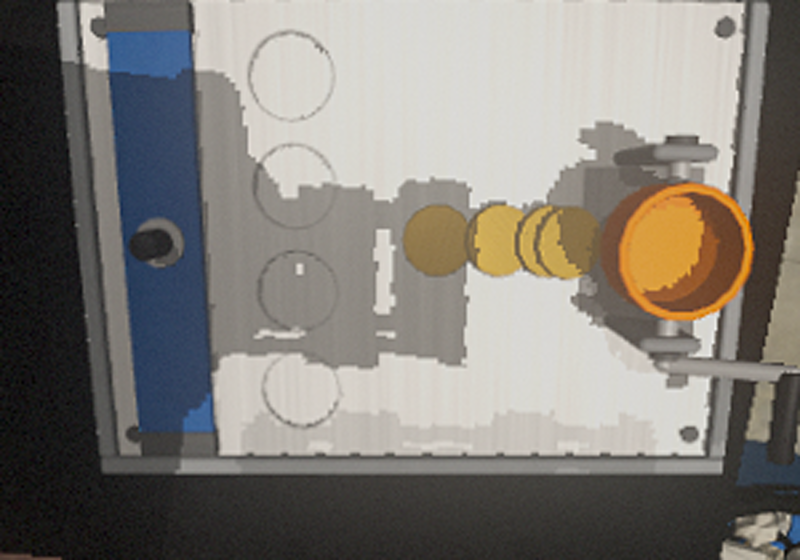

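```bash
cat >> h.py <<'E'
O=np.array([.549,-.0945]);_c,_s=np.cos(np.radians(5.2)),np.sin(np.radians(5.2));F=np.array([[_c,-_s],[_s,_c]])
def fix(w): return (F.T@(np.array(w)[:2]-O))*1000
def wor(f): return O+F@(np.array(f)/1000)
def discs(im,z=.0185):
    hsv=cv2.cvtColor(im["pixels"],cv2.COLOR_BGR2HSV);m=cv2.inRange(hsv,(18,90,40),(32,255,255));out=[]
    for c in cv2.findContours(m,0,1)[0]:
        if cv2.contourArea(c)<60: continue
        g=np.array([fix(onz(im,*p[0],z)) for p in c],np.float32);r=cv2.minEnclosingCircle(g);f=r[0]
        if abs(f[0])<100 and abs(f[1])<135: out.append((np.round(f,1),round(r[1],1)))
    return out
def tip(): return fix(env.sense()["position"]),env.sense()["position"][2]-.182
def go(f):  # tool-axis shift (mm) to bring TCP to fixture f
    s=env.sense();d=wor(f)-s["position"][:2];return R.from_quat(s["tcp_rot"]).as_matrix().T@[*d,0]*1000
E
python3 - <<'E'
from h import *
np.set_printoptions(precision=4,suppress=True)
im=shot("wrist")
for p in [(293.9,130),(316.7,130)]: print(fix(onz(im,*p,.0185)))
for z in (.0185,.024,.028):print(fix(onz(im,343,130.4,z)))
print(discs(im),env.sense()["qpos"],go([0,-8]))
E
```

```text
[-0.1283 -9.7732]
[ -0.0814 -35.2779]
[ -0.385  -64.8283]
[ -0.0647 -63.8081]
[  0.1683 -63.0661]
[(array([  -3.7, -106.4]), 19.8), (array([  2.1, -36.2]), 40.9)] [ 0.6357  0.0966 -0.5567  1.7682  0.0529  1.2917 -1.4136] [59.1426  9.6104 -0.0029]
```

Call:
step_arm --commands '[[[0.015,0.0025,0],0],[[0.015,0.0025,0],0],[[0.015,0.0025,0],0],[[0.014,0.002,0],0],[[0,0,0],10],[[0,0,0],10]]' --gripper 0.4

```text
clock: 20.02
position: [0.5501, -0.1031, 0.3984]
tcp_rot: [0.991, -0.132, -0.0, -0.0]
force: [-0.5, -0.3, -0.8]
width: 0.601
gripper_force: 0.0
```

```bash
python3 - <<'E'
from h import *
s=env.sense();print(s["qpos"],s["position"],tip())
E
```

```text
[ 0.5499456   0.2337261  -0.51760564  1.62391006  0.11833094  1.31584246
 -1.82179785] [ 0.55014831 -0.10312159  0.39843738] (array([ 0.36218433, -8.69017999]), np.float64(0.21643738152027364))
```

Call:
step_arm --commands '[[[0,0,0],-10],[[0,0,0],-10],[[0,0,0],-10],[[0,0,0],-10],[[0,0,0],-10],[[0,0,0],-10],[[0,0,0],-10],[[0,0,0],-10],[[0,0,0],-10],[[0,0,0],-10],[[0,0,0],-10],[[0,0,0],0]]'

```text
clock: 21.52
position: [0.5498, -0.1033, 0.3986]
tcp_rot: [0.675, 0.738, 0.0, -0.0]
force: [-0.9, -0.1, -0.5]
width: 0.601
gripper_force: 0.0
```

```bash
python3 - <<'E'
from h import *
s=env.sense();print(s["qpos"],s["position"],tip(),R.from_quat(s["tcp_rot"]).as_euler("xyz",degrees=True),go([0,-6]))
im=shot("wrist");print(discs(im))
b=im["pixels"]
cv2.imwrite("pics/w7.png",b)
E
```

```text
[ 0.73745089  0.27248647 -0.7466683   1.61523724  0.18894566  1.32839856
  0.05187278] [ 0.54983864 -0.10331876  0.39861002] (array([ 0.03592596, -8.85847521]), np.float64(0.2166100181855331)) [-1.79996181e+02 -2.71841496e-02  9.50575339e+01] [ 2.85837672e+00 -4.30333554e-02  1.35903376e-03]
[(array([  -4.3, -127.4]), 25.1), (array([ -0. , -36.8]), 41.9)]
```

View pics/w7.png

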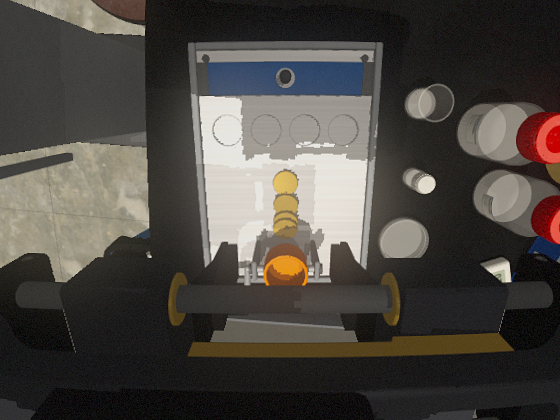

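Call:
step_arm --commands '[[[0.005,0,0.025],0],[[0,0,0.03],0],[[0,0,0.03],0],[[0,0,0.03],0],[[0,0,0.03],0],[[0,0,0.025],0],[[0,0,0.02],0],[[0,0,0.01],0],[[0,0,0],0]]'

```text
clock: 22.7
position: [0.5489, -0.0982, 0.1985]
tcp_rot: [0.675, 0.738, -0.0, -0.0]
force: [0.1, 0.3, -0.2]
width: 0.6
gripper_force: 0.0
```

```bash
python3 - <<'E'
from h import *
print(tip(),go([0,-4]),env.sense()["force"]);print(discs(shot("wrist")),discs(shot("top")))
E
```

```text
(array([-0.39301535, -3.6360008 ]), np.float64(0.01647767832635716)) [-3.63187480e-01  3.93765468e-01 -3.05133513e-04] [ 0.14916907  0.31634845 -0.1522564 ]
[(array([ 43.1, -71.1]), 106.9), (array([ 61.4, -29.8]), 18.8), (array([-66. , -29.2]), 19.0), (array([ 0.1, -7.8]), 15.4)] []
```

Call:
step_arm --commands '[[[0,0,0.0015],0],[[0,0,0],0],[[0,0,0],0],[[0,0,0],0],[[0,0,0],0]]' --gripper 0.72 --force 5

```text
clock: 23.42
position: [0.549, -0.0982, 0.1974]
tcp_rot: [0.675, 0.738, -0.0, 0.0]
force: [-0.9, -0.3, 1.9]
width: 0.336
gripper_force: 5.0
```

Call:
step_arm --commands '[[[0.003,-0.003,0],0],[[0.006,-0.006,0],0],[[0.006,-0.007,0],0],[[0.006,-0.007,0],0],[[0.006,-0.007,0],0],[[0.006,-0.007,0],0],[[0.006,-0.007,0],0],[[0.006,-0.007,0],0],[[0.006,-0.007,0],0],[[0.004,-0.005,0],0],[[0.003,-0.003,0],0],[[0,0,0],0]]'

```text
clock: 24.92
position: [0.4778, -0.0462, 0.1971]
tcp_rot: [0.675, 0.738, -0.0, -0.0]
force: [-0.9, 0.2, 1.3]
width: 0.337
gripper_force: 5.0
```

```bash
python3 - <<'E'
from h import *
print(tip(),env.sense()["width"],env.sense()["force"]);im=shot("wrist");print(discs(im),discs(shot("top")))
E
```

```text
(array([-66.57849261,  54.5653341 ]), np.float64(0.01513091769995592)) 0.337243376087226 [-0.89720331  0.15622667  1.32568346]
[(array([-52.8, -12.5]), 106.1), (array([-28.5,  29.3]), 18.4), (array([-68.1,  51. ]), 15.3)] [(array([  4.2, -44. ]), 27.4), (array([  6.9, -94. ]), 16.6)]
```

Call:
step_arm --commands '[[[0,0,0],0],[[0,0,0],0],[[0,0,0],0],[[0,0,-0.02],0],[[0,0,-0.03],0],[[-0.005,0.007,-0.03],0],[[-0.01,0.014,-0.03],0],[[-0.01,0.014,-0.03],0],[[-0.01,0.014,-0.03],0],[[-0.01,0.014,0],0],[[-0.01,0.003,0],0],[[0,0,0],0]]' --gripper 0.45

```text
clock: 26.52
position: [0.5483, -0.0961, 0.3665]
tcp_rot: [0.675, 0.738, -0.0, -0.001]
force: [-0.6, -0.4, -0.5]
width: 0.55
gripper_force: 0.0
```

```bash
python3 - <<'E'
from h import *
print(tip());im=shot("wrist");print(discs(im));print(discs(im,.0145));print(discs(shot("top")))
cv2.imwrite("pics/w8.png",cv2.resize(im["pixels"][80:300,190:390],(728,600*4//3*3//4),interpolation=cv2.INTER_CUBIC))
E
```

```text
(array([-0.80038925, -1.48434641]), np.float64(0.1845149371643819))
[(array([   0.8, -116.8]), 20.1), (array([  0.3, -48.5]), 30.6), (array([-65.8,  50.6]), 14.5)]
[(array([   0.8, -119.2]), 20.4), (array([  0.3, -50. ]), 30.9), (array([-66.6,  50.3]), 14.7)]
[(array([-63.9,  51.1]), 14.4)]
```

View pics/w8.png

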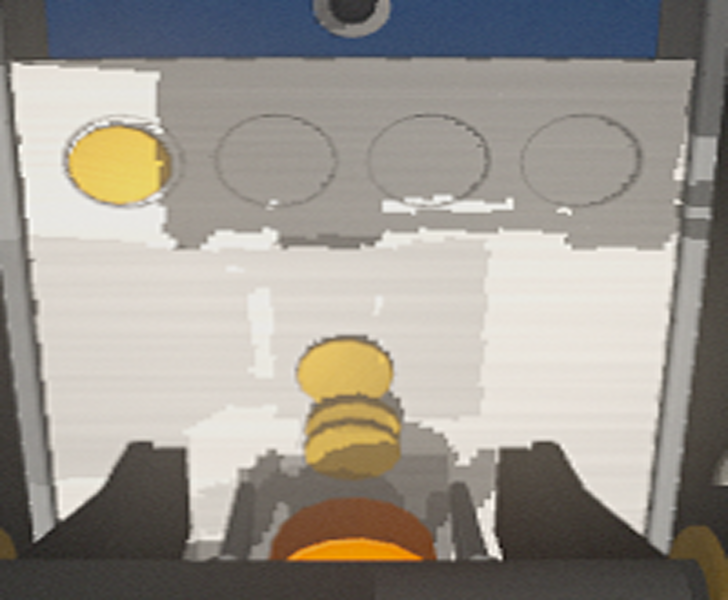

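Call:
step_arm --commands '[[[-0.012,0.001,0],0],[[-0.0125,0,0.01],0],[[0,0,0.03],0],[[0,0,0.03],0],[[0,0,0.03],0],[[0,0,0.03],0],[[0,0,0.02],0],[[0,0,0.014],0],[[0,0,0],0],[[0,0,0],0]]'

```text
clock: 27.88
position: [0.5523, -0.1196, 0.2041]
tcp_rot: [0.675, 0.738, 0.0, 0.001]
force: [-0.1, 0.2, -0.6]
width: 0.553
gripper_force: 0.0
```

```bash
python3 - <<'E'
from h import *
im=shot("wrist");print(tip(),env.sense()["force"],discs(im))
E
```

```text
(array([  1.00959236, -25.28035137]), np.float64(0.022231569558186004)) [ 0.47838208 -0.21037735  0.34205318] [(array([ 41.3, -99. ]), 111.1), (array([  0.2, -68.3]), 15.2), (array([ 60.7, -55.3]), 19.3), (array([-61.2, -55. ]), 19.3), (array([ -1.4, -31.6]), 15.7), (array([-64.1,  50.6]), 14.7)]
```

Call:
step_arm --commands '[[[0,-0.001,0.004],0],[[0,0,0.003],0],[[0,0,0],0],[[0,0,0],0]]'

```text
clock: 28.42
position: [0.5509, -0.1196, 0.1963]
tcp_rot: [0.675, 0.738, -0.0, 0.0]
force: [0.2, 0.7, 0.4]
width: 0.551
gripper_force: 0.0
```

Call:
step_arm --commands '[[[0,0,0],0],[[0,0,0],0],[[0,0,0],0],[[0,0,0],0]]' --gripper 0.72

```text
clock: 28.92
position: [0.5509, -0.1196, 0.1963]
tcp_rot: [0.675, 0.738, -0.0, 0.0]
force: [-0.3, -1.1, 0.1]
width: 0.333
gripper_force: 5.0
```

```bash
python3 - <<'E'
from h import *
im=shot("wrist");print(tip(),discs(im))
E
```

```text
(array([ -0.42569678, -25.20025589]), np.float64(0.014307812287940397)) [(array([ 13.8, -91.1]), 105.1), (array([ 37.5, -49.9]), 18.3), (array([-40.7, -49.8]), 18.3), (array([ -1.8, -31. ]), 15.1), (array([-64.1,  50.5]), 14.8)]
```

Call:
step_arm --commands '[[[0.004,0.003,0],0],[[0.008,0.0066,0],0],[[0.008,0.0066,0],0],[[0.008,0.0066,0],0],[[0.008,0.0066,0],0],[[0.008,0.0066,0],0],[[0.008,0.0066,0],0],[[0.008,0.0066,0],0],[[0.008,0.0066,0],0],[[0.008,0.0066,0],0],[[0.005,0.004,0],0],[[0,0,0],0]]'

```text
clock: 30.48
position: [0.6098, -0.0324, 0.1961]
tcp_rot: [0.674, 0.738, 0.0, -0.0]
force: [-0.4, 0.4, -0.1]
width: 0.341
gripper_force: 5.0
```

```bash
python3 - <<'E'
from h import *
im=shot("wrist");print(tip(),go([66,56]),env.sense()["width"],discs(im),discs(shot("top")))
E
```

```text
(array([66.02007558, 55.80946143]), np.float64(0.014069833761304523)) [ 1.90517430e-01 -2.02752060e-02 -1.26581706e-05] 0.33750794579130317 [(array([80.6, -8.8]), 105.2), (array([25.9, 31.9]), 18.2), (array([64.8, 50.8]), 15.1), (array([-60.8,  54.3]), 15.3)] [(array([  4.8, -56.2]), 18.1), (array([  6.2, -94.3]), 16.8)]
```

Call:
step_arm --commands '[[[0,0,0],0],[[0,0,0],0],[[0,0,0],0],[[0,0,-0.02],0],[[-0.005,0,-0.03],0],[[-0.01,-0.007,-0.03],0],[[-0.01,-0.014,-0.03],0],[[-0.01,-0.014,-0.03],0],[[-0.012,-0.014,-0.03],0],[[-0.02,-0.014,0],0],[[-0.02,-0.003,0],0],[[0,0,0],0]]' --gripper 0.45

```text
clock: 32.08
position: [0.5518, -0.1274, 0.3664]
tcp_rot: [0.676, 0.737, -0.0, 0.0]
force: [-0.5, 1.2, -0.8]
width: 0.547
gripper_force: 0.0
```

```bash
python3 - <<'E'
from h import *
print(tip());im=shot("wrist");print(discs(im));print(discs(im,.0145));print(discs(shot("top"),.0145))
cv2.imwrite("pics/w9.png",cv2.resize(im["pixels"][80:300,190:390],(728,600),interpolation=cv2.INTER_CUBIC))
E
```

```text
(array([ -0.23970166, -32.99809073]), np.float64(0.18442804546329733))
[(array([  -3.3, -127.8]), 26.4), (array([  3.6, -59.2]), 19.9), (array([64.4, 50.2]), 14.4), (array([-65.8,  50.3]), 14.5)]
[(array([  -3.3, -129.9]), 26.8), (array([  3.7, -60.5]), 20.2), (array([65.2, 50.2]), 14.6), (array([-66.6,  50.3]), 14.7)]
[(array([-63.8,  51.1]), 14.5), (array([67.8, 52.1]), 14.0)]
```

```bash
python3 - <<'E'
from h import *
im=shot("wrist");b=im["pixels"];hsv=cv2.cvtColor(b,cv2.COLOR_BGR2HSV);m=cv2.inRange(hsv,(18,90,40),(32,255,255))
for c in cv2.findContours(m,0,1)[0]:
    x,y,w,h=cv2.boundingRect(c)
    if 250<x<320 and y<240 and cv2.contourArea(c)>60:
        print(x,y,w,h)
        for v in range(y,y+h):
            r=np.nonzero(m[v,x:x+w])[0]
            if len(r): print(v,r[0]+x,r[-1]+x,fix(onz(im,(r[0]+r[-1])/2+x,v,.0185)).round(1),"w",round(fix(onz(im,r[-1]+x+.5,v,.0185))[0]-fix(onz(im,r[0]+x-.5,v,.0185))[0],1), b[v,(r[0]+r[-1])//2+x])
E
```

```text
274 197 28 35
197 288 289 [  3.9 -39. ] w 2.2 [ 83 110 128]
198 285 293 [  4.5 -40.2] w 9.7 [ 89 157 187]
199 282 295 [  4.  -41.3] w 15.1 [ 98 190 224]
200 280 296 [  3.4 -42.4] w 18.4 [ 96 188 223]
201 280 298 [  4.5 -43.5] w 20.5 [ 98 187 222]
202 278 299 [  4.  -44.7] w 23.8 [101 190 224]
203 278 299 [  4.  -45.8] w 23.8 [ 99 189 224]
204 277 300 [  4.  -46.9] w 26.0 [100 191 225]
205 277 300 [  4. -48.] w 26.1 [ 91 165 198]
206 276 301 [  4.  -49.2] w 28.3 [ 79  99 114]
207 276 301 [  4.  -50.3] w 28.3 [ 90 150 180]
208 276 301 [  4.  -51.5] w 28.3 [ 94 183 218]
209 276 301 [  4.  -52.6] w 28.3 [ 97 188 222]
210 276 301 [  4.  -53.7] w 28.4 [ 96 187 221]
211 276 301 [  4.  -54.9] w 28.4 [ 96 187 221]
212 276 301 [  4. -56.] w 28.4 [ 94 186 220]
213 276 301 [  4.  -57.2] w 28.5 [ 91 185 220]
214 275 299 [  2.4 -58.3] w 27.4 [ 94 189 223]
215 275 300 [  2.9 -59.5] w 28.5 [ 90 163 195]
216 274 299 [  1.8 -60.6] w 28.5 [ 75 103 122]
217 274 299 [  1.8 -61.8] w 28.6 [ 76 105 126]
218 274 299 [  1.8 -63. ] w 28.6 [ 78 109 128]
219 274 298 [  1.3 -64.1] w 27.5 [ 78 108 130]
220 274 299 [  1.8 -65.3] w 28.7 [ 75 104 125]
221 274 299 [  1.8 -66.5] w 28.7 [ 77 108 130]
222 274 299 [  1.8 -67.6] w 28.7 [ 77 110 128]
223 274 299 [  1.8 -68.8] w 28.7 [ 75 106 127]
224 278 299 [  4. -70.] w 24.3 [ 72 105 125]
225 276 297 [  1.8 -71.2] w 24.4 [ 73 102 124]
226 277 297 [  2.4 -72.3] w 23.3 [ 71 103 125]
227 278 297 [  2.9 -73.5] w 22.2 [ 72 104 126]
228 278 292 [  0.2 -74.7] w 16.7 [ 76 106 127]
229 279 295 [  2.4 -75.9] w 18.9 [ 73 103 126]
230 282 291 [  1.8 -77.1] w 11.1 [ 74 106 129]
231 283 290 [  1.8 -78.3] w 8.9 [ 70 104 127]
```

Call:
step_arm --commands '[[[-0.008,0.003,0],0],[[-0.008,0,0.01],0],[[0,0,0.03],0],[[0,0,0.03],0],[[0,0,0.03],0],[[0,0,0.03],0],[[0,0,0.015],0],[[0,0,0.01],0],[[0,0,0],0],[[0,0,0],0]]'

```text
clock: 33.48
position: [0.5566, -0.1413, 0.2121]
tcp_rot: [0.675, 0.738, 0.0, 0.001]
force: [-0.2, 0.7, 0.7]
width: 0.554
gripper_force: 0.0
```

```bash
python3 - <<'E'
from h import *
im=shot("wrist");print(tip(),env.sense()["force"],discs(im,.0185),go([3,-49]))
E
```

```text
(array([  3.28913463, -47.30071901]), np.float64(0.030197759063954027)) [ 0.64788654 -0.57793304  0.47299401] [(array([  45.6, -128.5]), 116.4), (array([ 64.9, -83.1]), 20.3), (array([-60.9, -82.7]), 20.3), (array([  2.1, -57.1]), 19.9), (array([63.5, 49.8]), 14.6), (array([-64.2,  49.7]), 14.8)] [-1.69969181e+00 -2.86708358e-01  8.81575517e-04]
```

Go down to tip ≈ 0.018 and close.

Call:
step_arm --commands '[[[-0.001,0,0.004],0],[[0,0,0.004],0],[[0,0,0.004],0],[[0,0,0],0]]'

```text
clock: 34.02
position: [0.5561, -0.1422, 0.1988]
tcp_rot: [0.675, 0.738, -0.0, -0.0]
force: [0.3, 0.0, -0.2]
width: 0.552
gripper_force: 0.0
```

Call:
step_arm --commands '[[[0,0,0],0],[[0,0,0],0],[[0,0,0],0],[[0,0,0],0]]' --gripper 0.74

```text
clock: 34.52
position: [0.5563, -0.1422, 0.1994]
tcp_rot: [0.675, 0.738, 0.0, 0.0]
force: [-0.7, -0.1, 0.2]
width: 0.337
gripper_force: 5.0
```

Call:
step_arm --commands '[[[0.003,0,0],0],[[0.005,0,0],0],[[0.005,0,0],0],[[0.005,0,0],0],[[0.005,0,0],0],[[0.005,0,0],0],[[0.005,0,0],0],[[0.005,0,0],0],[[0.003,0,0],0],[[0,0,0],0]]'

```text
clock: 35.78
position: [0.5527, -0.101, 0.1993]
tcp_rot: [0.675, 0.738, 0.0, 0.0]
force: [-0.8, 0.6, 3.1]
width: 0.331
gripper_force: 5.0
```

```bash
python3 - <<'E'
from h import *
im=shot("wrist");print(tip(),env.sense()["force"],env.sense()["width"],discs(im,.0185),discs(shot("top")))
E
```

```text
(array([ 3.01961274, -7.03131679]), np.float64(0.01729615002911286)) [-0.53456685  0.32722794  2.52348119] 0.3292467253471463 [(array([ 17.2, -75.9]), 107.6), (array([ 41.5, -33.5]), 18.6), (array([-38. , -33.4]), 18.7), (array([  2. , -13.2]), 17.1), (array([63.4, 51.1]), 14.8), (array([-64. ,  51.5]), 14.8)] [(array([-63.8,  51.6]), 14.2), (array([67.5, 51. ]), 14.4)]
```

Call:
step_arm --commands '[[[0,0,0],0],[[0,0,0],0],[[0,0,0],0],[[0,0,-0.02],0],[[0,0,-0.03],0],[[0,0,-0.03],0],[[0,0,-0.03],0],[[0,0,-0.03],0],[[0,0,-0.03],0],[[0,0,0],0],[[0,0,0],0]]' --gripper 0.45

```text
clock: 37.25
position: [0.5524, -0.1013, 0.3695]
tcp_rot: [0.675, 0.738, -0.0, 0.0]
force: [-0.5, 0.6, -0.5]
width: 0.552
gripper_force: 0.0
```

```bash
python3 - <<'E'
from h import *
im=shot("wrist");print(tip(),discs(im),discs(im,.0145),discs(shot("top")))
cv2.imwrite("pics/w10.png",cv2.resize(im["pixels"][100:300,210:370],(720,600),interpolation=cv2.INTER_CUBIC))
E
```

```text
(array([ 2.6797011 , -7.10218172]), np.float64(0.18698055186638446)) [(array([  -0.3, -124.4]), 25.7), (array([  2.1, -18.3]), 19.8), (array([64.3, 50.4]), 14.6), (array([-65.7,  50.8]), 14.5)] [(array([  -0.3, -126.8]), 26.0), (array([  2.1, -19.4]), 20.1), (array([65. , 50.1]), 14.7), (array([-66.5,  50.6]), 14.7)] [(array([-64.4,  52.1]), 14.6), (array([67.6, 51.3]), 14.2)]
```

View pics/w10.png

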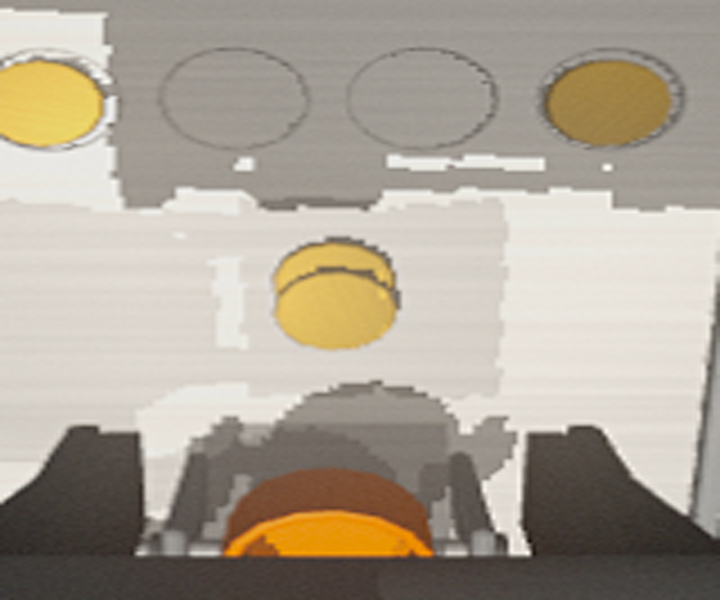

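Call:
step_arm --commands '[[[0.0005,-0.0005,0.02],0],[[0,0,0.03],0],[[0,0,0.03],0],[[0,0,0.03],0],[[0,0,0.03],0],[[0,0,0.015],0],[[0,0,0.01],0],[[0,0,0.0045],0],[[0,0,0],0],[[0,0,0],0]]'

```text
clock: 38.6
position: [0.5524, -0.101, 0.2005]
tcp_rot: [0.675, 0.738, 0.0, 0.001]
force: [-0.6, -0.3, -1.0]
width: 0.548
gripper_force: 0.0
```

```bash
python3 - <<'E'
from h import *
im=shot("wrist");print(tip(),env.sense()["force"],discs(im,.0185))
E
```

```text
(array([ 2.73109879, -6.73001749]), np.float64(0.01841016523779676)) [-0.20414071  0.59823605 -0.14615613] [(array([ 42.2, -76.6]), 108.5), (array([-58.1, -34. ]), 18.9), (array([ 62.5, -34. ]), 19.0), (array([  1.9, -13.7]), 17.2), (array([63.4, 51.2]), 14.9), (array([-64. ,  51.3]), 14.8)]
```

Call:
step_arm --commands '[[[0.001,-0.001,0.003],0],[[0,0,0],0],[[0,0,0],0]]'

```text
clock: 39.02
position: [0.551, -0.1, 0.1968]
tcp_rot: [0.675, 0.738, -0.0, 0.0]
force: [1.0, 0.5, -0.2]
width: 0.549
gripper_force: 0.0
```

Call:
step_arm --commands '[[[0,0,0],0],[[0,0,0],0],[[0,0,0],0],[[0,0,0],0]]' --gripper 0.74

```text
clock: 39.52
position: [0.551, -0.1, 0.1968]
tcp_rot: [0.675, 0.738, -0.0, 0.0]
force: [-0.1, -0.4, 0.2]
width: 0.338
gripper_force: 5.0
```

```bash
python3 - <<'E'
from h import *
im=shot("wrist");print(tip(),env.sense()["force"],discs(im,.0185))
E
```

```text
(array([ 1.51271437, -5.69202322]), np.float64(0.014804959329329292)) [-0.10979363 -0.05767796  0.55757248] [(array([ 15.3, -72.4]), 105.9), (array([ 39.6, -30.7]), 18.4), (array([-38.9, -30.6]), 18.4), (array([  0.3, -12.1]), 15.6), (array([63.3, 51.3]), 14.9), (array([-64. ,  51.5]), 14.8)]
```

Call:
step_arm --commands '[[[0.003,-0.001,0],0],[[0.0058,-0.002,-0.0003],0],[[0.0058,-0.0025,-0.0003],0],[[0.0058,-0.0025,-0.0002],0],[[0.0058,-0.0025,0],0],[[0.0058,-0.0025,0],0],[[0.0058,-0.0025,0],0],[[0.0058,-0.0025,0],0],[[0.0058,-0.0025,0],0],[[0.0058,-0.002,0],0],[[0.0056,-0.001,0],0],[[0,0,0],0]]'

```text
clock: 41.08
position: [0.5221, -0.0411, 0.1976]
tcp_rot: [0.675, 0.738, 0.0, 0.0]
force: [-0.3, -1.1, 0.3]
width: 0.34
gripper_force: 5.0
```

```bash
python3 - <<'E'
from h import *
im=shot("wrist");print(tip(),env.sense()["force"],env.sense()["width"],discs(im,.0185),discs(shot("top")))
E
```

```text
(array([-21.87189893,  55.24590203]), np.float64(0.015597215913033674)) [ 0.12301249 -0.45111858  0.07521806] 0.33759600679065055 [(array([ -7.9, -11.8]), 106.4), (array([16.7, 30.5]), 18.2), (array([-23.1,  48.7]), 15.6), (array([62.5, 54.6]), 15.5), (array([-64.4,  40.3]), 28.4)] [(array([  6.2, -94.3]), 16.8)]
```

Call:
step_arm --commands '[[[0,0,0],0],[[0,0,0],0],[[0,0,0],0],[[0,0,-0.02],0],[[-0.01,0,-0.03],0],[[-0.01,0.005,-0.03],0],[[-0.01,0.005,-0.03],0],[[-0.01,0.005,-0.03],0],[[-0.01,0.005,-0.03],0],[[-0.01,0,0],0],[[0,0,0],0],[[0,0,0],0]]' --gripper 0.52

```text
clock: 42.68
position: [0.547, -0.0991, 0.367]
tcp_rot: [0.675, 0.738, -0.0, -0.001]
force: [-0.2, 0.5, 0.4]
width: 0.477
gripper_force: 0.0
```

```bash
cat > rows.py <<'E'
from h import *
import sys
im=shot("wrist");z=float(sys.argv[1]);print(tip(),discs(im,z),discs(im,.0145),discs(shot("top"),z))
b=im["pixels"];hsv=cv2.cvtColor(b,cv2.COLOR_BGR2HSV);m=cv2.inRange(hsv,(18,90,40),(32,255,255))
x0,x1,y0,y1=map(float,sys.argv[2:])
for y in np.arange(y1,y0,-2):
    us=[]
    for x in np.arange(x0,x1,.5):
        u,v=proj(im,[*wor([x,y]),z]).round().astype(int)
        if 0<=u<560 and 0<=v<420 and m[v,u]: us.append(x)
    u,v=proj(im,[*wor([(x0+x1)/2 if not us else (us[0]+us[-1])/2,y]),z]).round().astype(int)
    print(y,us and (us[0],us[-1]),b[v,u])
E
python3 rows.py .0185 -45 0 15 75
```

```text
(array([-2.30129803, -4.29930067]), np.float64(0.18498241488927053)) [(array([   0.7, -119.8]), 22.5), (array([64.1, 50.3]), 14.6), (array([-65.8,  50.6]), 14.6), (array([-21.7,  47.5]), 18.7)] [(array([   0.7, -122.2]), 22.8), (array([64.9, 50. ]), 14.8), (array([-66.6,  50.3]), 14.8), (array([-21.9,  47.1]), 18.9)] [(array([-63.9,  51.1]), 14.4), (array([-18.8,  50.4]), 17.3), (array([67.6, 51.3]), 14.2)]
75.0 [] [146 153 157]
73.0 [] [142 148 154]
71.0 [] [139 146 150]
69.0 [] [112 118 124]
67.0 [] [ 93 117 128]
65.0 (np.float64(-29.5), np.float64(-15.5)) [ 74 131 162]
63.0 (np.float64(-31.5), np.float64(-12.5)) [ 73 130 156]
61.0 (np.float64(-33.5), np.float64(-11.5)) [ 75 131 159]
59.0 (np.float64(-34.5), np.float64(-10.5)) [ 69 126 155]
57.0 (np.float64(-35.5), np.float64(-8.5)) [ 70 125 154]
55.0 (np.float64(-36.0), np.float64(-8.5)) [ 79 131 159]
53.0 (np.float64(-36.0), np.float64(-8.5)) [ 76 130 157]
51.0 (np.float64(-36.0), np.float64(-8.5)) [ 78 133 160]
49.0 (np.float64(-36.0), np.float64(-7.5)) [ 76 129 156]
47.0 (np.float64(-35.0), np.float64(-7.5)) [ 73 128 155]
45.0 (np.float64(-35.0), np.float64(-6.5)) [ 75 130 157]
43.0 (np.float64(-35.0), np.float64(-6.5)) [ 81 133 158]
41.0 (np.float64(-35.0), np.float64(-6.5)) [ 78 129 155]
39.0 (np.float64(-35.0), np.float64(-7.5)) [ 78 127 153]
37.0 (np.float64(-34.0), np.float64(-7.5)) [ 78 128 153]
35.0 (np.float64(-33.0), np.float64(-10.0)) [ 78 128 154]
33.0 (np.float64(-31.0), np.float64(-11.0)) [ 82 127 153]
31.0 (np.float64(-29.0), np.float64(-14.0)) [ 77 125 150]
29.0 (np.float64(-25.0), np.float64(-20.5)) [ 97 151 177]
27.0 [] [149 155 160]
25.0 [] [143 152 158]
23.0 [] [154 162 167]
21.0 [] [230 234 235]
19.0 [] [203 211 218]
17.0 [] [201 209 215]
```

Call:
step_arm --commands '[[[0.0126,-0.0046,0],0],[[0.0126,-0.0046,0],0],[[0.0126,-0.0046,0],0],[[0.0125,-0.0045,0.01],0],[[0,0,0.03],0],[[0,0,0.03],0],[[0,0,0.03],0],[[0,0,0.03],0],[[0,0,0.015],0],[[0,0,0.01],0],[[0,0,0.004],0],[[0,0,0],0]]'

```text
clock: 44.28
position: [0.5249, -0.051, 0.209]
tcp_rot: [0.675, 0.738, 0.0, 0.0]
force: [0.6, -0.0, -0.2]
width: 0.478
gripper_force: 0.0
```

```bash
python3 - <<'E'
from h import *
im=shot("wrist");print(tip(),env.sense()["force"],discs(im,.021),go([-20.6,46]))
E
```

```text
(array([-19.98226409,  45.44563227]), np.float64(0.027147674825390322)) [-0.20700747  0.08554408  0.19114501] [(array([-65.5, -28.5]), 35.0), (array([ 57.1, -29.1]), 67.7), (array([34. , 14.1]), 19.5), (array([-76.6,  14.3]), 19.4), (array([61.1, 54.1]), 15.3), (array([-64.4,  54.4]), 14.8), (array([-21.3,  49.9]), 20.2)] [ 0.55349819 -0.61851469 -0.00075526]
```

Call:
step_arm --commands '[[[0,-0.0005,0.004],0],[[0,0,0.004],0],[[0,0,0.002],0],[[0,0,0],0]]'

```text
clock: 44.82
position: [0.5242, -0.0511, 0.1984]
tcp_rot: [0.675, 0.738, -0.0, -0.0]
force: [-0.1, -0.6, -0.3]
width: 0.482
gripper_force: 0.0
```

Call:
step_arm --commands '[[[0,0,0],0],[[0,0,0],0],[[0,0,0],0]]' --gripper 0.74

```text
clock: 45.2
position: [0.5243, -0.0511, 0.1986]
tcp_rot: [0.675, 0.738, -0.0, 0.0]
force: [-0.0, 0.4, 1.7]
width: 0.339
gripper_force: 5.0
```

Call:
step_arm --commands '[[[0,0.002,0],0],[[0.0005,0.004,0],0],[[0.0005,0.004,0],0],[[0.0005,0.004,0],0],[[0.0005,0.004,0],0],[[0.0005,0.004,0],0],[[0.0005,0.004,0],0],[[0.001,0.004,0],0],[[0.001,0.004,0],0],[[0.001,0.004,0],0],[[0,0.0045,0],0],[[0,0,0],0]]'

```text
clock: 46.7
position: [0.5663, -0.0413, 0.1985]
tcp_rot: [0.675, 0.738, 0.0, 0.0]
force: [-0.2, 0.0, -0.2]
width: 0.336
gripper_force: 5.0
```

```bash
python3 - <<'E'
from h import *
im=shot("wrist");print(tip(),env.sense()["force"],env.sense()["width"],discs(im,.021),discs(im,.0145),go([22,51.5]))
E
```

```text
(array([21.82629589, 51.38185915]), np.float64(0.016471436736886974)) [0.559744   0.07709921 0.02653654] 0.336530980782528 [(array([ 36.4, -14.1]), 105.3), (array([20.5, 51.3]), 15.2), (array([62. , 39.5]), 29.9), (array([-62. ,  55.2]), 15.3), (array([-19.4,  39.8]), 30.7)] [(array([ 37. , -20.2]), 109.6), (array([20.4, 47.9]), 15.8), (array([63.7, 35.7]), 31.1), (array([-65.4,  52.1]), 15.9), (array([-21.1,  36. ]), 32.0)] [ 1.18375878e-01  1.73544023e-01 -1.92243646e-05]
```

Call:
step_arm --commands '[[[-0.0005,0,0],0],[[0,0,0],0],[[0,0,0],0],[[0,0,0],0],[[0,0,-0.02],0],[[-0.01,0,-0.03],0],[[-0.01,-0.005,-0.03],0],[[-0.01,-0.005,-0.03],0],[[-0.01,-0.005,-0.03],0],[[-0.01,-0.005,-0.03],0],[[-0.01,0,0],0],[[0,0,0],0]]' --gripper 0.52

```text
clock: 48.25
position: [0.5513, -0.1041, 0.3688]
tcp_rot: [0.675, 0.738, -0.0, 0.0]
force: [-0.4, 0.5, -0.6]
width: 0.476
gripper_force: 0.0
```

```bash
python3 - <<'E'
from h import *
im=shot("wrist");print(tip(),discs(im,.0145),discs(shot("top"),.0145))
E
```

```text
(array([ 1.44304509, -9.09411731]), np.float64(0.18628084975553877)) [(array([  -0.6, -128.5]), 27.2), (array([65. , 50.3]), 14.7), (array([-66.5,  50.3]), 14.6), (array([-22.4,  51.6]), 14.4), (array([23.9, 52.3]), 14.5)] [(array([-63.8,  51.1]), 14.5), (array([-19.8,  53.1]), 14.4), (array([26.2, 54.1]), 14.4), (array([67.8, 52.1]), 14.0)]
```

Call:
step_arm --commands '[[[0.015,0.005,0],0],[[0.015,0.005,0],0],[[0.015,0.0055,0],0],[[0.015,0.005,0.01],0],[[0,0,0.03],0],[[0,0,0.03],0],[[0,0,0.03],0],[[0,0,0.03],0],[[0,0,0.02],0],[[0,0,0.01],0],[[0,0,0.005],0],[[0,0,0],0]]'

```text
clock: 49.85
position: [0.5668, -0.0418, 0.2039]
tcp_rot: [0.675, 0.738, 0.0, 0.0]
force: [-0.3, 0.3, -0.1]
width: 0.483
gripper_force: 0.0
```

```bash
python3 - <<'E'
from h import *
im=shot("wrist");print(tip(),go([22,51]),discs(im,.0145),discs(im,.0185))
E
```

```text
(array([22.57708402, 50.87784778]), np.float64(0.022216358425447003)) [ 0.1213291  -0.5772573  -0.00062258] [(array([-19.1, -25.3]), 39.8), (array([77.1, 18.5]), 19.6), (array([-35.4,  19.1]), 19.7), (array([64.4, 51.4]), 15.5), (array([-65.4,  52.1]), 15.6), (array([-21.8,  52.8]), 15.6), (array([23.8, 53.2]), 15.3)] [(array([-18.1, -21.6]), 38.8), (array([75.8, 21.2]), 19.2), (array([-34.1,  21.8]), 19.3), (array([63.3, 53.3]), 15.1), (array([-63.3,  54. ]), 15.2), (array([-20.8,  54.7]), 15.3), (array([23.7, 55. ]), 15.0)]
```

Call:
step_arm --commands '[[[0,-0.0005,0.004],0],[[0,0,0.0025],0],[[0,0,0],0]]'

```text
clock: 50.28
position: [0.5661, -0.0419, 0.197]
tcp_rot: [0.675, 0.738, -0.0, 0.0]
force: [-0.2, -0.5, 0.9]
width: 0.478
gripper_force: 0.1
```

Call:
step_arm --commands '[[[0,0,0],0],[[0,0,0],0],[[0,0,0],0],[[0,0,0],0]]' --gripper 0.75

```text
clock: 50.78
position: [0.5662, -0.0418, 0.1972]
tcp_rot: [0.675, 0.738, 0.0, 0.0]
force: [-0.5, -0.0, 2.0]
width: 0.259
gripper_force: 1.1
```

```bash
python3 - <<'E'
from h import *
im=shot("wrist");print(tip(),env.sense()["width"],env.sense()["force"],discs(im,.0145))
E
```

```text
(array([21.86670833, 50.88562221]), np.float64(0.015225604348301724)) 0.25865118925839903 [-0.77754852 -0.72612308  2.57753587] [(array([ 27.6, -19.5]), 109.0), (array([53.9, 23.3]), 18.4), (array([-11.7,  23.1]), 18.7), (array([65.2, 53.5]), 14.9), (array([-65.4,  51.9]), 15.9), (array([-21.9,  53.8]), 14.9), (array([20.3, 53.4]), 15.2)]
```

Call:
step_arm --commands '[[[0,0,0],0],[[0,0,-0.015],0],[[0,0,-0.025],0],[[0,0,-0.025],0],[[0.011,-0.0045,0],0],[[0.011,-0.0045,0],0],[[0.011,-0.0045,0],0],[[0.011,-0.0045,0],0],[[0.01,-0.004,0],0],[[0,0,0],0],[[0,0,0],0]]' --gripper 0.6

```text
clock: 52.2
position: [0.5395, 0.0096, 0.262]
tcp_rot: [0.675, 0.738, -0.0, 0.0]
force: [0.1, -0.3, -0.4]
width: 0.401
gripper_force: 0.0
```

```bash
python3 - <<'E'
from h import *
im=shot("wrist");print(tip(),go([0,105]),discs(im,.0145),discs(shot("top"),.0145),env.sense()["qpos"])
E
```

```text
(array([-5.08856461e-02,  1.04401065e+02]), np.float64(0.08001459129737737)) [ 5.99036698e-01  4.96763723e-02 -2.06886806e-04] [(array([ 30.9, -26.5]), 152.4), (array([61.3, 35.7]), 28.7), (array([-64.8,  36.4]), 29.1), (array([15.6, 57.4]), 12.6), (array([-18.6,  56.9]), 12.6)] [(array([  7.6, -94.4]), 16.0)] [ 0.55115062  0.37718529 -0.76650676  1.81810619  0.29672038  1.06466446
 -0.23751903]
```

Down to tip ≈ 0.028, grip the post, then pull toward −y.

Call:
step_arm --commands '[[[0,0,0.02],0],[[0,0,0.018],0],[[0,0,0.01],0],[[0,0,0.004],0],[[0,0,0],0]]' --force 15

```text
clock: 52.92
position: [0.5393, 0.0101, 0.2099]
tcp_rot: [0.675, 0.738, -0.0, -0.0]
force: [0.5, -0.5, 0.5]
width: 0.402
gripper_force: 0.0
```

Call:
step_arm --commands '[[[0,0,0],0],[[0,0,0],0],[[0,0,0],0],[[0,0,0],0],[[0,0,0],0]]' --gripper 0.95

```text
clock: 53.55
position: [0.5404, 0.0099, 0.2106]
tcp_rot: [0.675, 0.738, 0.002, 0.001]
force: [8.0, 0.1, -5.3]
width: 0.13
gripper_force: 15.0
```

Call:
step_arm --commands '[[[-0.003,0,0],0],[[-0.005,0,0],0],[[-0.005,0,0],0],[[-0.005,0,0],0],[[-0.005,0,0],0],[[-0.005,0,0],0],[[-0.005,0,0],0],[[-0.005,0,0],0],[[-0.005,0,0],0],[[-0.005,0,0],0],[[-0.004,0,0],0],[[0,0,0],0]]'

```text
clock: 55.05
position: [0.5451, -0.0421, 0.2106]
tcp_rot: [0.675, 0.738, 0.001, 0.001]
force: [8.3, -0.4, -5.0]
width: 0.13
gripper_force: 15.0
```

```bash
python3 - <<'E'
from h import *
print(tip(),env.sense()["force"],env.sense()["width"])
E
```

```text
(array([ 0.90074431, 52.52716777]), np.float64(0.02858064893743903)) [ 8.34341019 -0.38428582 -5.042961  ] 0.12981624215005003
```

Keeper moved 52 mm freely; on to the stop.

Call:
step_arm --commands '[[[-0.0015,0,0],0],[[-0.0015,0,0],0],[[-0.001,0,0],0],[[-0.001,0,0],0],[[0,0,0],0],[[0,0,0],0]]'

```text
clock: 55.8
position: [0.5454, -0.0453, 0.2106]
tcp_rot: [0.674, 0.738, 0.002, 0.001]
force: [7.3, 5.9, -5.3]
width: 0.134
gripper_force: 15.0
```

Call:
step_arm --commands '[[[0,0,0],0],[[0,0,0],0],[[0,0,0],0],[[0,0,-0.02],0],[[0,0,-0.03],0],[[-0.01,0,-0.03],0],[[-0.01,0,-0.03],0],[[-0.01,0,-0.03],0],[[-0.01,0,-0.03],0],[[-0.01,0,0],0],[[-0.01,0,0],0],[[0,0,0],0]]' --gripper 0.6

```text
clock: 57.3
position: [0.5495, -0.1075, 0.3793]
tcp_rot: [0.675, 0.738, -0.0, -0.001]
force: [-0.1, 1.7, 0.7]
width: 0.401
gripper_force: 0.0
```

```bash
python3 - <<'E'
from h import *
im=shot("wrist");hsv=cv2.cvtColor(im["pixels"],cv2.COLOR_BGR2HSV)
m=cv2.inRange(hsv,(95,100,30),(125,255,255));
for c in cv2.findContours(m,0,1)[0]:
    if cv2.contourArea(c)>300: g=np.array([fix(onz(im,*p[0],.0225)) for p in c],np.float32);print("bar",cv2.minAreaRect(g))
m=cv2.inRange(hsv,(3,150,80),(17,255,255))
for c in cv2.findContours(m,0,1)[0]:
    if cv2.contourArea(c)>100: g=np.array([fix(onz(im,*p[0],.084)) for p in c],np.float32);print("orange",cv2.minAreaRect(g))
print(tip(),discs(im,.0145),env.sense()["force"])
t=shot("top");h=cv2.cvtColor(t["pixels"],cv2.COLOR_BGR2HSV);m=cv2.inRange(h,(95,120,50),(125,255,255))
for c in cv2.findContours(m,0,1)[0]:
    if cv2.contourArea(c)>100: g=np.array([fix(onz(t,*p[0],.0225)) for p in c],np.float32);print("topbar",cv2.minAreaRect(g))
E
```

```text
bar ((19.254127502441406, 55.6517333984375), (22.42624282836914, 125.23782348632812), 89.97744750976562)
bar ((-63.7891845703125, 51.20826721191406), (31.818788528442383, 36.499324798583984), 89.34471130371094)
orange ((0.5164604187011719, -82.56158447265625), (30.802175521850586, 45.7005729675293), 89.86335754394531)
(array([ -0.57507824, -12.22421377]), np.float64(0.1973555147599958)) [(array([   0.2, -132.7]), 28.3)] [ 0.50006914 -0.00209755 -0.25202769]
topbar ((-274.66217041015625, -193.83213806152344), (26.669044494628906, 107.39057159423828), 69.80052947998047)
topbar ((1.7728652954101562, 53.30148696899414), (162.21746826171875, 31.377960205078125), 0.19764047861099243)
topbar ((369.1873474121094, 144.1793212890625), (70.19613647460938, 191.75892639160156), 6.031703472137451)
topbar ((595.2247314453125, 252.96142578125), (279.3374938964844, 90.94844818115234), 85.74192810058594)
```

Call:
step_arm --commands '[[[-0.025,-0.01,-0.005],0],[[-0.025,-0.01,0],0],[[-0.025,-0.01,0],0],[[-0.025,-0.01,0],0],[[-0.025,-0.01,0],0],[[-0.025,-0.01,0],0],[[-0.02,-0.01,0],0],[[-0.02,-0.01,0],0],[[-0.02,0,0],0],[[0,0,0],0],[[0,0,0],0]]'

```text
clock: 58.78
position: [0.4895, -0.3217, 0.3849]
tcp_rot: [0.674, 0.738, 0.0, -0.0]
force: [0.6, 1.0, -0.3]
width: 0.402
gripper_force: 0.0
```

```bash
python3 - <<'E'
from h import *
t=shot("top");h=cv2.cvtColor(t["pixels"],cv2.COLOR_BGR2HSV);m=cv2.inRange(h,(5,150,80),(25,255,255));k=np.zeros_like(m);k[172:268,240:366]=m[172:268,240:366]
v,u=np.nonzero(k);p=np.c_[u,v].astype(np.float32);c=cv2.minEnclosingCircle(p);print(len(p),c,onz(t,*c[0],.084))
m=cv2.inRange(h,(95,120,50),(125,255,255))
for c in cv2.findContours(m,0,1)[0]:
    g=np.array([fix(onz(t,*p[0],.0225)) for p in c],np.float32);r=cv2.minAreaRect(g)
    if cv2.contourArea(c)>100 and abs(r[0][0])<50:print("topbar",r)
print(env.sense()["position"],env.sense()["clock"],env.sense()["force"],discs(t))
E
```

```text
219 ((340.73333740234375, 214.81666564941406), 8.907289505004883) [ 0.55906082 -0.18514391  0.084     ]
topbar ((2.326263427734375, 53.223751068115234), (162.99578857421875, 31.396360397338867), 0.11522828787565231)
[ 0.48946157 -0.32159541  0.38503179] 58.825 [-0.0465126   0.48482173  0.14069095] []
```

```bash
python3 -c "
from bench import env
print(env.hand_in())"
```

```text
the job is handed in; nothing more can be done
None
```

I handed the job in at about 59 s: by my camera and force checks, all four discs are seated one to a pocket, the cup is upright and the keeper is home against its stop. The hand-in gave no verdict back.

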